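# Nudge a milling blank into its holder and clamp it

### The arm

A 6-joint arm with a two-finger parallel gripper is mounted at the origin on a cart in front of the work surface, level with it; the furniture and walls round the work are solid. World frame = base frame: x ahead of the robot, y to its left, z up, the work surface at z = 0. Lengths are in mm, angles in rad, forces in N, time in s.
With the tool pointing down it reaches from about 400 to 925 mm from the base axis. Payload 12.5 kg.
Tool frame: the origin (TCP) lies midway between the tips of the shut fingers; the grasp point (between the pads) lies 19 mm behind it (env.pinch_z is the z of the grasp point in the tool frame, in mm); z points along the fingers, y is the line along which they close (so a half turn about z gives the same grasp; the last joint's range is limited). The gripper opens to 95 mm and grips with 3 to 60 N. Pads are 20 mm wide; open, the fingers measure 119 mm over their backs; the gripper's body (75 mm by 180 mm) begins 59 mm behind the grasp point.
Start: joints at [1.007, 0.491, 1.559, -0, 1.092, -0.106], TCP at [276.222, 560.668, 214.661] pointing down, gripper open.
Joint ranges: [-3.1, 3.1], [-0.84, 2.19], [0.05, 2.79], [-1.13, 4.28], [0.06, 2.93], [-2.69, 2.69]. Speed limits (rad/s): [2.22, 2.22, 2.79, 3.14, 3.14, 3.14].

### API

Orientations are given as [roll, pitch, yaw] about the fixed x, y, z axes, in that order (R = Rz(yaw) Ry(pitch) Rx(roll)).
In Python, from cell import env, eyes gives the robot as it stands.
- The arm moves only by the shell command python3 -m inch 'ROWS'. ROWS is JSON, a list of rows, each a list of 3 entries, a list of its own where there are three numbers: the shift along the tool's x, y, z in units of 60 mm (1.0 is 60 mm), then the turn about the tool's z in units of 5 degrees (1.0 is 5 degrees), then the closure, from -1 (fully open) to 1 (shut). In form: [[[tx, ty, tz], turn, claw], ...]. A call has exactly 10 rows; each row shifts and turns the commanded pose from where the row before left it, along the tool's axes as they then stand; what a row does not reach is not made up. A row lasts 1/8 s, in which the tool goes at most 62.5 mm and 10.7 degrees, less where a joint would pass 70% of its speed; a pose out of reach is approached as far as the arm can. A call is refused whole if a number of a shift passes 1 or a number of a turn 1, either way. A call with a gripper value outside its range is refused whole. The fingers move at their own pace and stop on an object; the grip force is fixed at half the most. Time passes only in rows, so rows that do not move let the fingers close, or fill a call up. It gives the time, the measured TCP pose, the force, the opening and the grip force at its end, in the units of the state.
- env.state(): the state, without advancing time (a new reading comes with each control period).
- eyes.read_camera(name): name is "scene" or "top" or "wrist"; returns a dict with "pixels" (384x512x3 uint8, red, green, blue), "fx", "fy", "cx", "cy" (pixels), "distortion" ([k1, k2, p1, p2, k3] as OpenCV has them; the pictures are not rectified), "extrinsics" (4x4, takes a point from world to camera coordinates). Camera axes: x right, y down, z forward; pixel columns grow to the right and rows downward; lengths in mm; the calibration is good to about 2 mm. A picture is of the moment at which its call begins. There is no depth.
- env.job_done(): hands the job in; it is judged then, once.
Trained networks look in a picture, given as the dict that the camera call returned (one of the last four; its "shot" number tells which), for a name from the list of things; names that differ only in an ending like _2 or _b are one class to them, and where a whole thing is asked for, a point or a joint stands for the part that bears it (a point fixed in the world has none). Each returns a list of dicts, best first, with "score" (0 to 1); they miss things now and then, are a little off and sometimes report something else, mostly with a low value. They report only what shows in the picture. A call takes as long as a camera call. They do not tell look-alikes from the thing itself.
- eyes.boxes_of(name, picture): "centre" ([row, column] in pixels, amid what is visible of it).
- eyes.cut_out(name, picture): "mask" (384x512 bool, what is visible of it) and "centre" ([row, column] in pixels, amid what is visible of it).
- eyes.spot_point(name, picture): "centre" ([row, column] in pixels: a listed point, or the origin of a listed thing).
The state is a dict: "t": time; "joints": joint angles; "qvel": joint speeds; "tau": joint torques, N m; "eef_pos": TCP position; "tcp_rot": TCP orientation; "ft_force": force on the tool from outside, world axes, zero at the start; "moment": the same for the moment, N m; "opening": opening from 0.0 (shut) to 1.0 (fully open); "grip_force": force on a finger pad.
Only numpy, scipy, OpenCV 4.12 (cv2) and the standard library are available. Lean on these libraries where they do the work, as an engineer would, in place of code of your own. Each camera call takes 0.05 s, during which the arm holds its last target. There are 200 camera calls.

### The job

Load the ivory milling blank: push it with your fingertips across the top of the holder until it drops flat into the round recess, then push the red clamp arm round by its black pin, as far as it goes, so that it lies over the blank. Only push: do not lift the blank off the holder, and leave the blue blank, the bowl and the marker where they are.

Things in the scene. Friction and masses are not known exactly. Their poses are not given: they have to be found in the camera images.
- holder: Blank holder screwed to the desk: aluminium plate, flat top 20 mm above the desk; fixed. Origin on the desk below the centre of the round recess; x away from the robot at yaw 0, z up. Plate: x -80 to +45, y -117.5 to +117.5 mm. The two blanks lie on its top near y +72 and y -72 mm (either way round, up to 8 mm off in y, 10 mm in x).
- seat (a point): Centre of the recess floor, at [0, 0, 11 mm] in the holder's frame, axes as the holder's. The recess is round, 60 mm in diameter and 9 mm deep, with a 2 mm chamfer on its rim flush with the plate's top.
- ivory_blank: The blank to load: ivory (cream) disc 56 mm in diameter, 13 mm thick, 0.1 to 0.2 kg, loose. Origin: centre of its underside, z up. Seated in the recess its top stands 4 mm above the plate.
- blue_blank: The other blank, to be left alone: a blue disc of the same size, loose on the other half of the plate. Origin: centre of its underside.
- clamp_arm (a joint): Angle of the red clamp arm about its upright pivot, rad. 0 = fully open: arm points 1.92 rad (110 degrees) anticlockwise, from above, from the holder's +x, along the near edge on its +y side. It grows turning clockwise to the stop at 1.92: arm along the holder's +x, over the blank. Starts at 0 to 0.35. Friction about 1.5 N at the pin; stays where left.
- clamp_pin (a point): Centre of the top of the black upright pin near the red arm's free end, 45 mm from the pivot: 10 mm in diameter, from 32.5 to 58 mm above the desk. The red bar under it is 13 mm wide, 26.5 to 32.5 mm above the desk (2.5 mm above a seated blank), and ends 50 mm from the pivot.
- clamp_pivot (a point): Pivot axis of the clamp arm at the plate's top, at [-62, 0, 20 mm] in the holder's frame; the pivot's head reaches 37 mm above the desk.
- steel_bowl: Bystander: small steel bowl, 95 mm across, 47 mm tall, on the grey mat at the left. Origin: centre of its underside.
- marker: Bystander: red marker pen lying on the desk between the holder and the grey mat, 121 mm long, 12 mm thick. Origin: below its middle, on the desk.
Mind the look-alikes: they are no part of the job. There is more than one size of the ivory_blank; the one meant has the size given above.

How it is judged:
By the outcome, as a careful person would: the job done as asked, in the order asked, and still so for the second after the job is handed in, with the robot touching nothing.
It also fails if it takes over 48 s, if anything falls off the work surface, if the arm or the gripper's body presses on something with over 40 N, if the wrist force passes 120 N, or if a joint passes its speed limit or range.

## Working session

There is one attempt and no reset: what is moved stays moved. The work goes in short steps, Python scripts to look and compute and a shell command to move; the robot and the scene stay as the last step left them, time stands still between calls to the robot, and variables do not carry over. Pictures are saved under pics/ and viewed, at most 10 in all, crops included, and the job is handed in when it is done.

```bash
ls; mkdir -p pics; cat > h.py <<'E'
import numpy as np, cv2
from cell import env, eyes
def K(p): return np.array([[p['fx'],0,p['cx']],[0,p['fy'],p['cy']],[0,0,1.]])
def ray(p,rc,z):
    u=cv2.undistortPoints(np.array([[[rc[1],rc[0]]]],float),K(p),np.array(p['distortion'],float))[0,0]
    E=np.array(p['extrinsics']);R,t=E[:3,:3],E[:3,3]
    c=-R.T@t; d=R.T@np.array([u[0],u[1],1]); return c+d*(z-c[2])/d[2]
def proj(p,X):
    E=np.array(p['extrinsics']); r,_=cv2.Rodrigues(E[:3,:3])
    return cv2.projectPoints(np.array(X,float).reshape(-1,1,3),r,E[:3,3],K(p),np.array(p['distortion'],float))[0][:,0]
E
python3 - <<'E'
from h import *
ps={n:eyes.read_camera(n) for n in("scene","top")}
cv2.imwrite("pics/a.png",np.hstack([ps[n]['pixels'][:,:,::-1] for n in ps])[:, :])
im=np.hstack([ps[n]['pixels'][:,:,::-1] for n in ps]); 
cv2.imwrite("pics/top.png",cv2.resize(ps['top']['pixels'][:,:,::-1],(800,600)))
cv2.imwrite("pics/scene.png",cv2.resize(ps['scene']['pixels'][:,:,::-1],(800,600)))
Z=dict(seat=11,ivory_blank=20,blue_blank=20,clamp_pin=58,clamp_pivot=20,holder=0,marker=0,steel_bowl=0)
for n,p in ps.items():
  for k,z in Z.items():
    for d in eyes.spot_point(k,p)[:3]: print(n,k,round(d['score'],2),np.round(d['centre']),np.round(ray(p,d['centre'],z)))
print(env.state())
E
```

```text
pics
scene ivory_blank 0.76 [244. 256.] [415. -81.  20.]
scene ivory_blank 0.6 [288. 272.] [ 389. -202.   20.]
scene blue_blank 0.55 [247. 359.] [ 602. -197.   20.]
scene clamp_pin 0.7 [198. 266.] [490.  10.  58.]
scene clamp_pin 0.54 [217. 297.] [516. -83.  58.]
scene clamp_pivot 0.89 [240. 311.] [ 525. -129.   20.]
scene holder 0.89 [239. 333.] [ 584. -134.    0.]
scene holder 0.45 [233. 333.] [ 597. -116.    0.]
scene marker 0.63 [198. 268.] [532.  77.   0.]
scene steel_bowl 0.57 [178. 188.] [378. 270.   0.]
top seat 0.75 [144. 314.] [ 590. -125.   11.]
top ivory_blank 0.94 [227. 291.] [404. -71.  20.]
top ivory_blank 0.65 [148. 275.] [578. -38.  20.]
top ivory_blank 0.55 [230. 344.] [ 398. -184.   20.]
top blue_blank 0.75 [139. 350.] [ 599. -203.   20.]
top clamp_pin 0.57 [171. 297.] [517. -82.  58.]
top clamp_pin 0.17 [172. 223.] [515.  72.  58.]
top clamp_pivot 0.79 [172. 319.] [ 525. -132.   20.]
top holder 0.72 [149. 312.] [ 583. -120.    0.]
top holder 0.45 [148. 279.] [584. -47.  -0.]
top marker 0.75 [171. 227.] [531.  69.   0.]
top steel_bowl 0.8 [244. 140.] [369. 254.   0.]
{'t': 0.9, 'joints': array([ 1.00738209e+00,  4.90901726e-01,  1.55890035e+00,  3.80682886e-06,
        1.09168194e+00, -1.05595639e-01]), 'qvel': array([ 4.42668246e-05,  1.05217886e-03,  5.18128075e-04,  5.28981305e-04,
       -1.07648194e-03,  5.73368124e-04]), 'tau': array([ 1.43778037e-03, -6.12459040e+01, -2.58430660e+01,  6.93338737e-02,
        4.45135776e-02,  5.91486220e-07]), 'eef_pos': array([276.23355312, 560.66733207, 214.65975024]), 'tcp_rot': array([3.14148427e+00, 8.09067950e-06, 2.68377230e+00]), 'ft_force': array([0.01973395, 0.32468941, 0.4248282 ]), 'moment': array([-0.02817953,  0.0135931 , -0.0027744 ]), 'grip_force': 0.0, 'opening': 0.9955618365102444}
```

View pics/top.png

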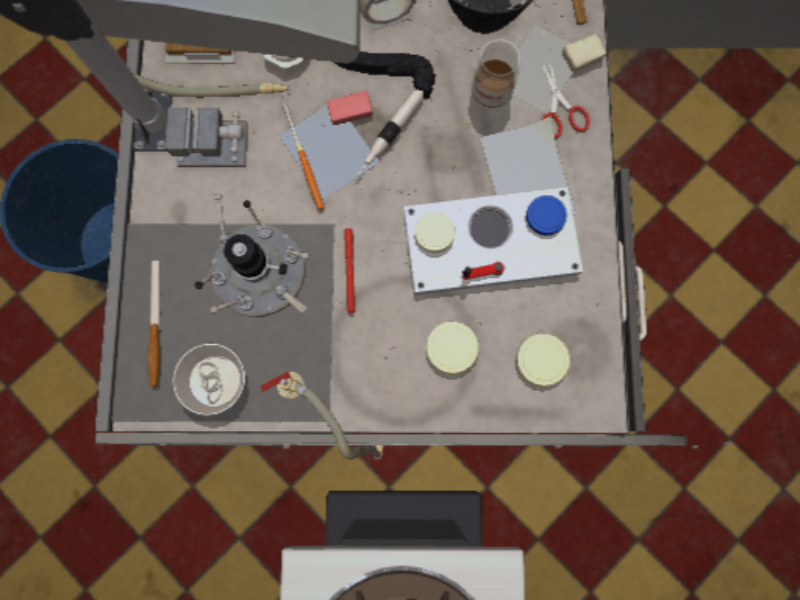

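View pics/scene.png

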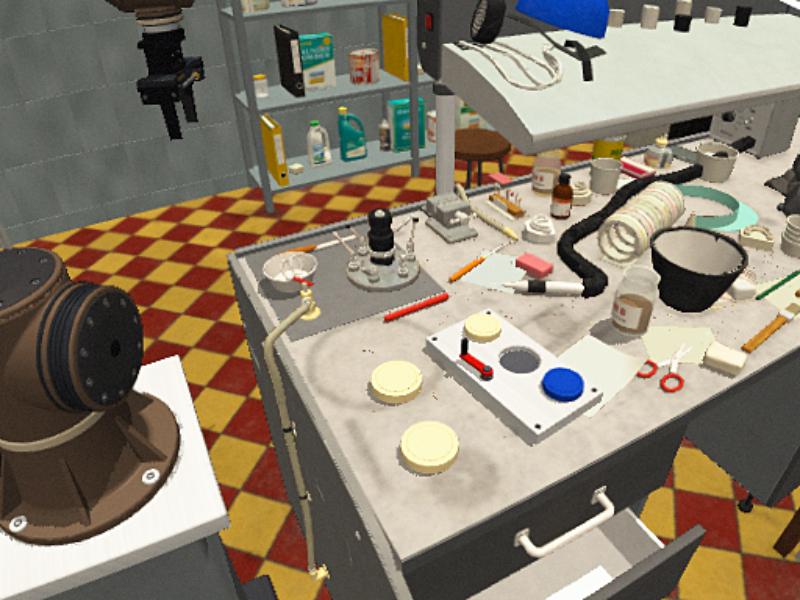

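The top view shows the holder yawed about 0.1 rad. The ivory blank is on its left half at (435,232), the recess at (490,228) and blue at (547,215). The red arm runs from its pivot at (499,269) to the pin at (467,271). The two larger ivory discs on the desk are decoys. I'll move over the holder next.

```bash
python3 -m inch '[[[-0.75,-0.56,0],0,0.2],[[-0.75,-0.56,0],0,0.2],[[-0.75,-0.56,0],0,0.2],[[-0.75,-0.56,0],0,0.2],[[-0.75,-0.56,0],0,0.2],[[-0.75,-0.56,0],0,0.2],[[-0.75,-0.56,0],0,0.2],[[-0.75,-0.56,0],0,0.2],[[-0.75,-0.56,0],0,0.2],[[-0.75,-0.56,0],0,0.2]]'
python3 -m inch '[[[-0.66,-0.5,0],0,0.2],[[-0.66,-0.5,0],0,0.2],[[0,0,0],1,0.2],[[0,0,0],1,0.2],[[0,0,0],1,0.2],[[0,0,0],1,0.2],[[0,0,0],1,0.2],[[0,0,0],1,0.2],[[0,0,0],1,0.2],[[0,0,0],1,0.2]]'
python3 - <<'E'
from h import *
ps={n:eyes.read_camera(n) for n in("wrist","top")}
cv2.imwrite("pics/w1.png",cv2.resize(ps['wrist']['pixels'][:,:,::-1],(800,600)))
Z=dict(seat=11,ivory_blank=20,blue_blank=20,clamp_pin=58,clamp_pivot=20,holder=0)
for n,p in ps.items():
  for k,z in Z.items():
    for d in eyes.spot_point(k,p)[:3]: print(n,k,round(d['score'],2),np.round(d['centre']),np.round(ray(p,d['centre'],z),1))
print(np.round(ps['wrist']['extrinsics'],2))
E
```

```text
t: 2.15
eef_pos: [532.1, 58.6, 214.9]
tcp_rot: [3.141, 0.0, 2.684]
ft_force: [-0.1, 0.4, 0.4]
opening: 0.402
grip_force: 0.0
t: 3.4
eef_pos: [575.9, -28.4, 214.6]
tcp_rot: [3.142, -0.0, 1.983]
ft_force: [-0.1, -0.5, 0.5]
opening: 0.399
grip_force: 0.0
wrist seat 0.81 [239. 227.] [ 581.5 -124.    11. ]
wrist seat 0.72 [294. 220.] [ 605.2 -210.1   11. ]
wrist ivory_blank 0.88 [186. 245.] [573.3 -43.5  20. ]
wrist ivory_blank 0.74 [225.  96.] [ 410.2 -174.    20. ]
wrist ivory_blank 0.69 [153. 127.] [420.7 -63.7  20. ]
wrist blue_blank 0.94 [291. 218.] [ 599.4 -200.5   20. ]
wrist blue_blank 0.59 [185. 248.] [576.7 -41.2  20. ]
wrist clamp_pin 0.55 [206. 182.] [512.4 -86.7  58. ]
wrist clamp_pivot 0.87 [228. 188.] [ 526.8 -127.3   20. ]
wrist holder 0.88 [238. 230.] [ 585.7 -125.9    0. ]
top ivory_blank 0.61 [233. 344.] [ 392.7 -183.6   20. ]
top blue_blank 0.56 [137. 350.] [ 604.7 -203.2   20. ]
[[ 9.2000e-01  4.0000e-01 -0.0000e+00 -5.1515e+02]
 [ 3.9000e-01 -8.9000e-01  2.6000e-01 -2.7656e+02]
 [ 1.0000e-01 -2.4000e-01 -9.7000e-01  3.2368e+02]
 [ 0.0000e+00  0.0000e+00  0.0000e+00  1.0000e+00]]
```

View pics/w1.png

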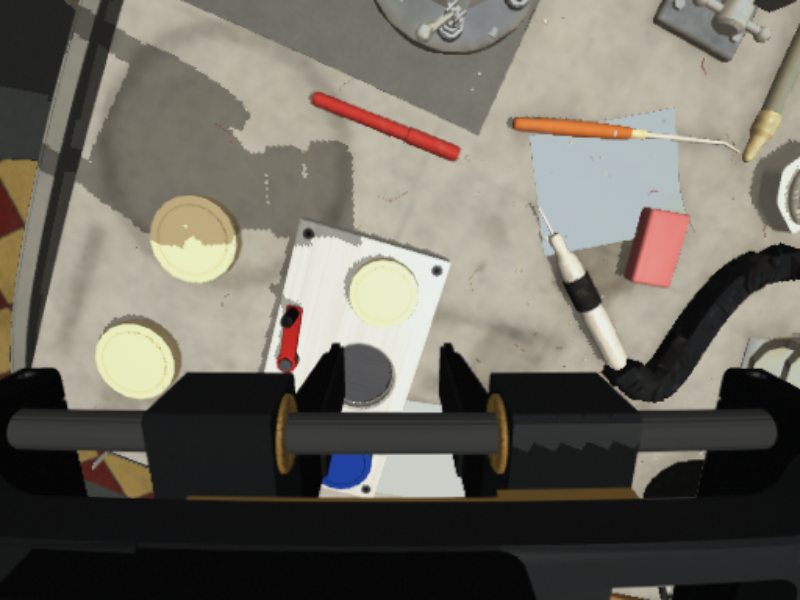

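```bash
cat >> h.py <<'E'
def fitdisc(p,mask,z,zb=None,r=28.):
    "centre of disc: rectify mask contour on plane z, fit min enclosing via optimisation of silhouette hull"
    from scipy.optimize import minimize
    cs,_=cv2.findContours(mask.astype(np.uint8),cv2.RETR_EXTERNAL,cv2.CHAIN_APPROX_NONE)
    c=max(cs,key=cv2.contourArea); (cx,cy)=c[:,0].mean(0); a=np.linspace(0,2*np.pi,60)
    X0=ray(p,(cy,cx),z)
    pts=c[:,0].astype(np.float32)
    def cost(q):
        C=[np.c_[q[0]+r*np.cos(a),q[1]+r*np.sin(a),np.full(60,h)] for h in ([z] if zb is None else [z,zb])]
        h=cv2.convexHull(proj(p,np.vstack(C)).astype(np.float32))
        d=np.array([cv2.pointPolygonTest(h,(float(x),float(y)),True)-.5 for x,y in pts])
        return np.minimum(d**2,4).mean()
    s=minimize(cost,X0[:2],method='Nelder-Mead'); return s.x,s.fun
E
python3 - <<'E'
from h import *
p=eyes.read_camera("wrist")
for d in eyes.cut_out("ivory_blank",p)[:3]: print('ivory',d['centre'],d['mask'].sum(),fitdisc(p,d['mask'],33,20))
for d in eyes.cut_out("blue_blank",p)[:1]: print('blue',d['centre'],d['mask'].sum(),fitdisc(p,d['mask'],33,20))
for k in("holder","clamp_arm"):
  for d in eyes.cut_out(k,p)[:1]:
    c=max(cv2.findContours(d['mask'].astype(np.uint8),0,2)[0],key=cv2.contourArea)
    b=cv2.approxPolyDP(cv2.convexHull(c),4,True)[:,0]; print(k,[(q.tolist(),np.round(ray(p,q[::-1],20 if k=="holder" else 32)[:2],1).tolist()) for q in b])
g=cv2.cvtColor(p['pixels'],cv2.COLOR_RGB2GRAY); print(g[239,190:270:4], g[215:265:3,227])
E
```

```text
ivory [153.0, 126.9] 2566 (array([428.03589575, -62.57979867]), np.float64(2.8449463070113614))
ivory [187.4, 248.0] 1553 (array([573.88215841, -42.77762629]), np.float64(0.4136882274273144))
ivory [227.2, 93.6] 2208 (array([ 398.86855181, -184.09077228]), np.float64(2.900526216188775))
blue [305.6, 220.3] 533 (array([ 620.09585743, -218.83165577]), np.float64(2.259095353150538))
holder [([195, 139], [493.5, -13.9]), ([287, 167], [612.2, 0.1]), ([254, 263], [628.3, -138.8]), ([220, 264], [586.0, -159.1]), ([169, 236], [507.3, -148.3])]
clamp_arm [([189, 195], [513.1, -79.8]), ([188, 233], [529.9, -128.2]), ([181, 237], [523.4, -137.1]), ([180, 204], [506.8, -95.4])]
[232 229  51   8   6   6  12   9  85  86  85  84  87  87  87  94 231 236
 234 176] [230 227  84  85  84  85  86  86  86  84  82  83  85  82 121 140 189]
```

The wrist view shows the blank at (384,292), the recess at (365,375) and the red arm at (290,340). The fingers hide part of the recess and the right half of the plate. I'll finish the turn and back off toward -y so the whole plate shows.

```bash
python3 -m inch '[[[0,0,0],1,0.2],[[0,0,0],1,0.2],[[0,0,0],1,0.2],[[0,0,0],0.46,0.2],[[-0.5,0,0],0,0.2],[[-0.5,0,0],0,0.2],[[-0.5,0,0],0,0.2],[[-0.5,0,0],0,0.2],[[-0.3,0,0],0,0.2],[[0,0,0],0,0.2]]'
python3 - <<'E'
from h import *
p=eyes.read_camera("wrist"); np.save("p.npy",p,allow_pickle=True)
cv2.imwrite("pics/w2.png",cv2.resize(p['pixels'][:,:,::-1],(800,600)))
for d in eyes.cut_out("ivory_blank",p)[:3]: print('ivory',d['centre'],d['mask'].sum(),fitdisc(p,d['mask'],33,20))
for d in eyes.cut_out("blue_blank",p)[:1]: print('blue',d['centre'],d['mask'].sum(),fitdisc(p,d['mask'],33,20))
for k,z in dict(seat=11,clamp_pin=58,clamp_pivot=20).items():
    for d in eyes.spot_point(k,p)[:2]: print(k,round(d['score'],2),np.round(ray(p,d['centre'],z),1))
# recess: rim ellipse via dark grey mask around the seat
g=cv2.cvtColor(p['pixels'],cv2.COLOR_RGB2GRAY)
s=ray and proj(p,[[583,-124,20]])[0]; print('seat px',s)
m=cv2.inRange(g,60,110); n,l,st,c=cv2.connectedComponentsWithStats(m); 
k=l[int(s[1]),int(s[0])]; print('recess area',st[k]); print('rim r=29..30',[fitdisc(p,l==k,z,None,r) for z,r in((20,30),(18,30))])
for d in eyes.cut_out("holder",p)[:1]:
    c=max(cv2.findContours(d['mask'].astype(np.uint8),0,2)[0],key=cv2.contourArea)
    b=cv2.approxPolyDP(cv2.convexHull(c),4,True)[:,0]; print([(q.tolist(),np.round(ray(p,q[::-1],20)[:2],1).tolist()) for q in b])
E
```

```text
t: 5.6
eef_pos: [591.4, -166.2, 214.4]
tcp_rot: [-3.141, -0.0, 1.682]
ft_force: [0.3, -0.2, -0.3]
opening: 0.398
grip_force: 0.0
ivory [174.6, 106.9] 2377 (array([ 410.39402102, -191.39216717]), np.float64(2.878420052960431))
ivory [69.7, 249.1] 2048 (array([573.97573659, -43.64246922]), np.float64(0.22866529006168887))
ivory [78.8, 116.3] 3107 (array([421.86145094, -75.28812495]), np.float64(3.068301985063523))
blue [204.8, 253.6] 1486 (array([ 599.50664846, -198.69454857]), np.float64(0.5429311868101734))
seat 0.88 [ 582.9 -119.9   11. ]
seat 0.22 [ 601.3 -206.    11. ]
clamp_pin 0.9 [513.8 -89.3  58. ]
clamp_pivot 0.67 [ 524.1 -130.3   20. ]
clamp_pivot 0.53 [ 583.9 -122.6   20. ]
seat px [248.57854264 141.50142075]
recess area [ 228  118   45   44 1561]
rim r=29..30 [(array([ 584.94953856, -125.24745813]), np.float64(2.1913506630766006)), (array([ 584.96206245, -125.21209975]), np.float64(2.1373997954096176))]
[([285, 37], [611.4, -1.5]), ([281, 228], [638.3, -232.2]), ([193, 230], [521.9, -248.1]), ([179, 40], [491.0, -17.6])]
```

View pics/w2.png

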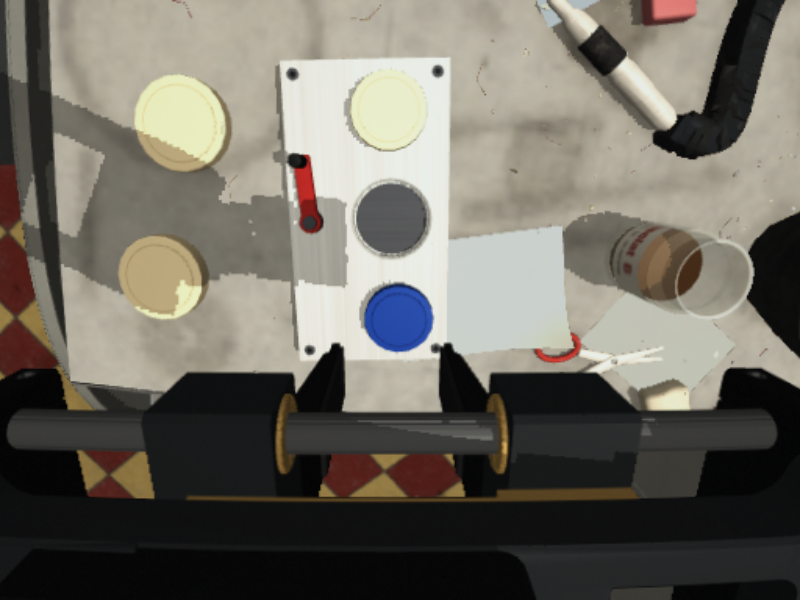

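The plate is now fully visible: blank (388,109), recess (392,218), blue (398,317), pivot (311,222), pin (297,160). I'll refine the pose with a joint fit.

```bash
python3 - <<'E'
from h import *
from scipy.optimize import least_squares
p=np.load("p.npy",allow_pickle=True).item()
d=None
g=cv2.cvtColor(p['pixels'],cv2.COLOR_RGB2GRAY)
m=cv2.inRange(g,60,110); m[:,:226]=0; n,l,st,c=cv2.connectedComponentsWithStats(m); k=l[141,249]
cs=max(cv2.findContours((l==k).astype(np.uint8),0,1)[0],key=len)[:,0]
W=np.array([ray(p,(y,x),20)[:2] for x,y in cs]); print('minEnc',cv2.minEnclosingCircle(W.astype(np.float32)))
for z in(11,18,20):
    W=np.array([ray(p,(y,x),z)[:2] for x,y in cs]); f=lambda q:np.hypot(*(W-q[:2]).T)-q[2]
    s=least_squares(f,[583,-123,29],loss='soft_l1'); print(z,s.x,s.cost)
# edge point sampling of the plate: optimise pose on gradient
gb=cv2.GaussianBlur(g,(0,0),1).astype(np.float32)
gm=np.hypot(cv2.Sobel(gb,5,1,0),cv2.Sobel(gb,5,0,1))
def pts(q):
    t=np.linspace(-105,105,120); u=np.linspace(-70,35,60); a=np.linspace(0,2*np.pi,90)
    L=np.vstack([np.c_[0*t+45,t],np.c_[u,0*u+117.5],np.c_[u,0*u-117.5],np.c_[0*t-80,t],np.c_[30*np.cos(a),30*np.sin(a)]])
    c,s=np.cos(q[2]),np.sin(q[2]); return np.c_[q[0]+c*L[:,0]-s*L[:,1],q[1]+s*L[:,0]+c*L[:,1],np.full(len(L),20.)]
def score(q):
    uv=proj(p,pts(q)).astype(np.float32); return -np.minimum(cv2.remap(gm,uv[:,0][None],uv[:,1][None],1)[0],200).mean()
from scipy.optimize import differential_evolution
s=differential_evolution(score,[(575,592),(-132,-116),(.08,.16)],seed=1); print(s.x,s.fun)
for r in ('z',):
    x0,y0,w=s.x; R=np.array([[np.cos(w),np.sin(w)],[-np.sin(w),np.cos(w)]])
    for n,v in dict(iv=(574,-43.6),blue=(599.5,-198.7),pin=(513.8,-89.3),piv=(524.1,-130.3)).items(): print(n,R@(np.array(v)-[x0,y0]))
uv=proj(p,pts(s.x)); im=p['pixels'][:,:,::-1].copy(); im=cv2.resize(im[20:250,160:310],None,fx=4,fy=4,interpolation=0)[:,:]
for a,b in uv: cv2.circle(im,(int((a-160+.5)*4),int((b-20+.5)*4)),0,(0,0,255),-1)
cv2.imwrite("pics/fit.png",im[:600])
E
```

```text
minEnc ((584.7626342773438, -121.68279266357422), 27.562318801879883)
11 [ 584.92948782 -122.44199733   27.39947636] 11.019990291432274
18 [ 584.87724178 -121.9110405    26.88524641] 10.640634239653638
20 [ 584.86231636 -121.75933853   26.73832333] 10.533213436246523
[ 5.84950000e+02 -1.22641082e+02  1.24117807e-01] -144.2521514892578
iv [-1.08052789 79.78864366]
blue [  5.02202432 -77.27509772]
pin [-66.47505689  41.8929239 ]
piv [-61.33006642  -0.06680766]
```

View pics/fit.png

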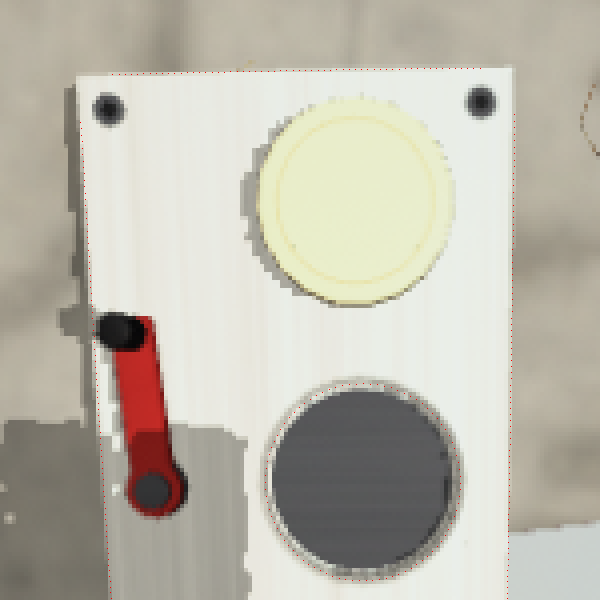

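The overlay fits: seat (584.9,-122.6), yaw 0.124, and the blank at holder-local (-1.1,79.8). Next I go behind the blank and down.

```bash
cat >> h.py <<'E'
def loc():
    s=env.state(); w=.124; R=np.array([[np.cos(w),np.sin(w)],[-np.sin(w),np.cos(w)]])
    print('holder-local TCP',np.round(R@(s['eef_pos'][:2]-[584.9,-122.6]),1),'z',round(s['eef_pos'][2],1),'yaw',round(s['tcp_rot'][2],4),'F',np.round(s['ft_force'],1),'t',s['t'])
E
python3 -m inch '[[[0,0,0],-0.15,0.2],[[0.55,-0.05,0],0,0.2],[[0.55,0,0],0,0.2],[[0.55,0,0],0,0.2],[[0.55,0,0],0,0.2],[[0.57,0,0],0,0.2],[[0,0,0.6],0,0.2],[[0,0,0.6],0,0.2],[[0,0,0.6],0,0.2],[[0,0,0.6],0,0.2]]' | tail -1
python3 -c "from h import *; loc()"
```

```text
grip_force: 0.0
holder-local TCP [ -2.  122.9] z 69.7 yaw 1.6976 F [ 0.  -0.4 -0.5] t 7.2
```

```bash

python3 -m inch '[[[0,0,0.4],0,0.2],[[0,0,0.38],0,0.2],[[-0.08,0,0],0,0.2],[[-0.1,0,0],0,0.2],[[-0.12,0.005,0],0,0.2],[[-0.12,0.005,0],0,0.2],[[-0.12,0.005,0],0,0.2],[[-0.12,0.005,0],0,0.2],[[-0.1,0,0],0,0.2],[[0,0,0],0,0.2]]'
python3 - <<'E'
from h import *
loc(); p=eyes.read_camera("wrist")
cv2.imwrite("pics/w3.png",cv2.resize(p['pixels'][:,:,::-1],(800,600)))
for d in eyes.cut_out("ivory_blank",p)[:3]: print('ivory',d['centre'],d['mask'].sum(),fitdisc(p,d['mask'],33,20))
E
```

```text
t: 8.45
eef_pos: [574.6, -46.7, 23.7]
tcp_rot: [3.141, 0.0, 1.696]
ft_force: [-0.4, 0.7, -0.3]
opening: 0.401
grip_force: 0.0
holder-local TCP [-0.8 76.6] z 23.7 yaw 1.6964 F [-0.4  0.7 -0.3] t 8.45
ivory [214.6, 38.9] 4792 (array([448.36943863, -48.07457664]), np.float64(3.196568245989805))
ivory [294.6, 252.3] 3284 (array([633.77066345, -90.22499285]), np.float64(3.7631536815892166))
```

View pics/w3.png

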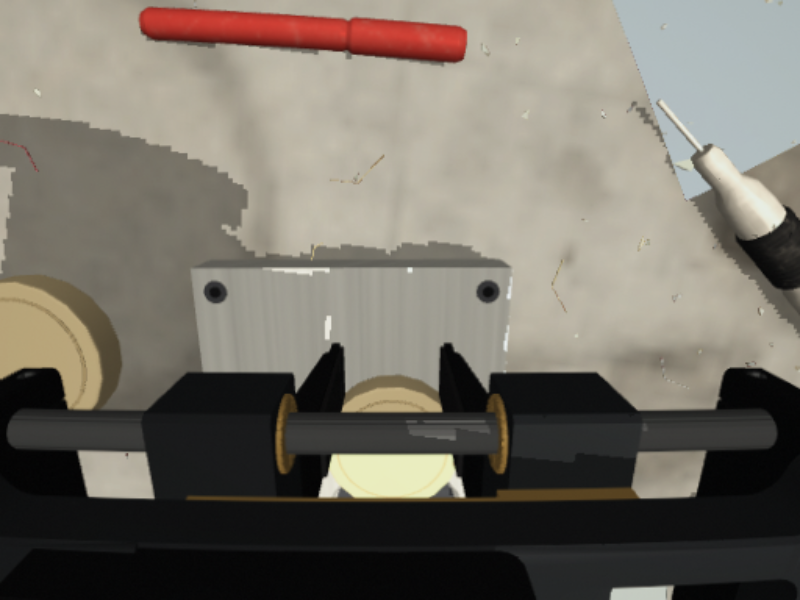

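The blank sits centred between the fingers at (392,440), being pushed away from the camera. I'll continue toward the recess.

```bash

python3 -m inch '[[[-0.08,0,0.02],0,0.2],[[-0.1,0.005,0],0,0.2],[[-0.1,0.005,0],0,0.2],[[-0.1,0.005,0],0,0.2],[[-0.1,0,0],0,0.2],[[-0.1,0,0],0,0.2],[[-0.06,0,0],0,0.2],[[-0.04,0,0],0,0.2],[[-0.03,0,0],0,0.2],[[0,0,0],0,0.2]]' | grep force
python3 - <<'E'
from h import *
loc(); 
for n in("scene","top"):
  p=eyes.read_camera(n)
  for z in(20,11):
    q=proj(p,[[584.9,-122.6,z+13]])[0]; print(n,z,'expected top centre px',np.round(q,1))
  for d in eyes.cut_out("ivory_blank",p)[:4]: print('ivory',np.round(d['centre'],1),d['mask'].sum(),[np.round(np.r_[fitdisc(p,d['mask'],*zz)],2) for zz in((33,20),(24,20))])
  if n=="scene": 
    u,v=int(q[0]),int(q[1]); cv2.imwrite("pics/s2.png",cv2.resize(p['pixels'][v-50:v+50,u-65:u+65,::-1],None,fx=5,fy=5))
E
```

```text
ft_force: [-0.6, 0.1, 0.3]
grip_force: 0.0
holder-local TCP [ 0.2 34.5] z 22.6 yaw 1.6968 F [-0.6  0.1  0.3] t 9.8
scene 20 expected top centre px [332.1 225.3]
scene 11 expected top centre px [331.8 228.3]
ivory [244.7 250.2] 742 [array([412.99, -91.45,   2.54]), array([411.56, -91.88,   2.77])]
ivory [286.4 272.9] 1032 [array([ 401.46, -203.01,    2.75]), array([ 391.36, -212.58,    2.91])]
ivory [245.4 325.7] 3459 [array([ 545.69, -178.43,    3.78]), array([ 568.94, -153.71,    3.83])]
ivory [226.6 331.4] 433 [array([ 5.8337e+02, -1.2139e+02,  2.8000e-01]), array([ 584.49, -120.92,    1.66])]
top 20 expected top centre px [314.4 143.4]
top 11 expected top centre px [313.9 144.6]
```

View pics/s2.png

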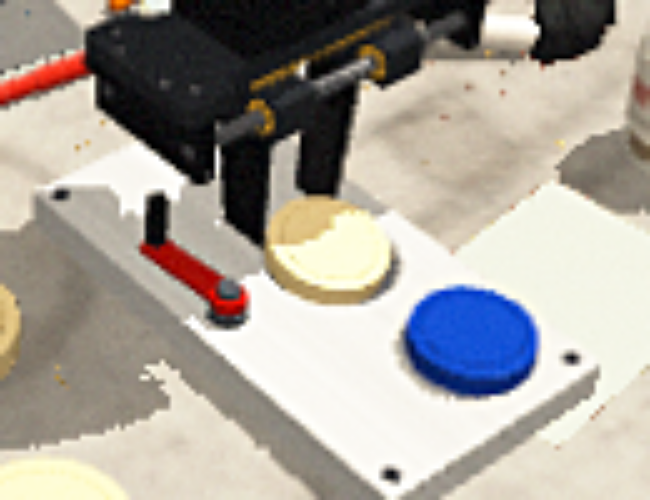

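The blank still stands on the plate at (328,250), just short of dropping. I'll nudge it on slowly.

```bash
cat > chk.py <<'E'
from h import *
loc(); p=eyes.read_camera("scene")
for d in eyes.cut_out("ivory_blank",p)[:5]:
  if 300<d['centre'][1]<360: print('ivory',np.round(d['centre'],1),d['mask'].sum(),[np.round(np.hstack(fitdisc(p,d['mask'],*zz)),2) for zz in((33,20),(24,20))])
E
python3 -m inch '[[[-0.02,0,0],0,0.2],[[-0.02,0,0],0,0.2],[[-0.02,0,0],0,0.2],[[0,0,0],0,0.2],[[0,0,0],0,0.2],[[0,0,0],0,0.2],[[0,0,0],0,0.2],[[0,0,0],0,0.2],[[0,0,0],0,0.2],[[0,0,0],0,0.2]]' | grep force
python3 chk.py
```

```text
ft_force: [0.5, 0.7, -0.2]
grip_force: 0.3
holder-local TCP [ 0.1 30.9] z 22.6 yaw 1.6968 F [ 0.5  0.7 -0.2] t 11.25
ivory [229.2 332.1] 346 [array([ 577.56, -131.4 ,    1.76]), array([ 5.8477e+02, -1.2299e+02,  2.0000e-01])]
```

The blank dropped: fit at (584.8,-123.0), top at 24 mm. Now I back off, rise and line up over the pin.

```bash

python3 -m inch '[[[0.21,0,0],0,0.2],[[0.21,0,0],0,0.2],[[0,0,-0.6],0,0.35],[[0,0,-0.6],0,0.35],[[-0.09,-0.55,0],0,0.35],[[-0.1,-0.56,0],0,0.35],[[0,0,0],-0.6,0.35],[[0,0,0],-0.58,0.35],[[0,0,0],0,0.35],[[0,0,0],0,0.35]]' | grep -E "force|open"
cat >> chk.py <<'E'
im=p['pixels'][:,:,::-1]
q=proj(p,[[584.9,-122.6,24]])[0]; u,v=int(q[0])-20,int(q[1])
import time; cv2.imwrite("pics/s%d.png"%int(time.time()),cv2.resize(im[v-50:v+50,u-65:u+65],None,fx=5,fy=5))
for n in("scene","wrist","top"):
  p=eyes.read_camera(n)
  for k,z in (("clamp_pin",58),):
    for d in eyes.spot_point(k,p)[:2]:
      w=.124; R=np.array([[np.cos(w),np.sin(w)],[-np.sin(w),np.cos(w)]]); r=R@(ray(p,d['centre'],z)[:2]-[584.9,-122.6]); print(n,k,round(d['score'],2),'local',np.round(r,1),'phi',np.degrees(np.arctan2(r[1],r[0]+62)),'r',np.hypot(r[1],r[0]+62))
E
python3 chk.py; ls -t pics | head -1
```

```text
ft_force: [0.3, -0.3, -0.8]
opening: 0.323
grip_force: 0.0
holder-local TCP [-66.4  45.1] z 94.6 yaw 1.7993 F [ 0.3 -0.3 -0.8] t 12.6
ivory [227.3 331.2] 406 [array([ 5.8247e+02, -1.2666e+02,  5.2000e-01]), array([ 5.8561e+02, -1.2307e+02,  5.7000e-01])]
scene clamp_pin 0.52 local [-63.8  40.1] phi 92.55970606872873 r 40.12795346515958
wrist clamp_pin 0.84 local [-65.6  45.4] phi 94.5907056855887 r 45.50926743966136
s1795907655.png
```

```bash
cp $(ls -t pics/s1*.png | head -1) pics/v1.png
```

```text
(no output)
```

View pics/v1.png

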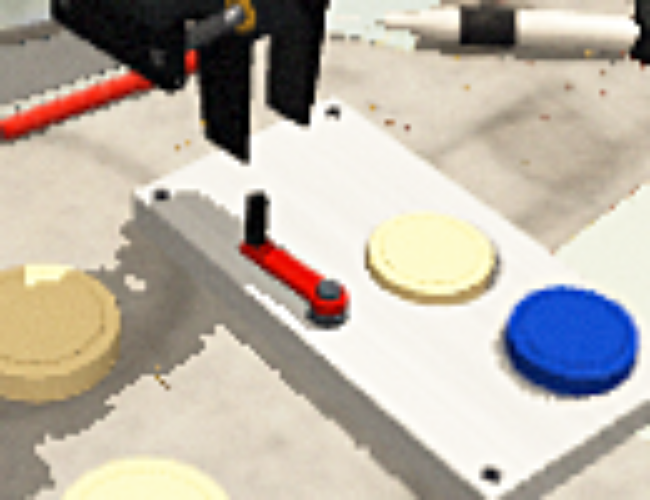

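The blank lies in the recess at (430,255), but its left side looks a bit high. I'll fit its height and tilt numerically.

```bash
cat > tilt.py <<'E'
from h import *
from scipy.optimize import minimize
from scipy.spatial.transform import Rotation as Ro
a=np.linspace(0,2*np.pi,120)
def hull(p,q):
    x,y,zt,tx,ty=q; R=Ro.from_rotvec([tx,ty,0]).as_matrix()
    T=[]
    for h in np.linspace(0,-13,27):
        C=np.c_[28*np.cos(a),28*np.sin(a),np.full(120,h)]@R.T+[x,y,zt]; T.append(C[C[:,2]>=20])
    return cv2.convexHull(proj(p,np.vstack(T)).astype(np.float32))
def run(n):
    p=eyes.read_camera(n); c=proj(p,[[584.9,-122.6,24]])[0].astype(int)
    im=p['pixels'].astype(int); m=((im[:,:,0]-im[:,:,2])>22).astype(np.uint8)
    k,l,st,_=cv2.connectedComponentsWithStats(m); m=(l==l[c[1],c[0]]); print(n,'area',m.sum(),st[l[c[1],c[0]]][:4])
    cs=max(cv2.findContours(m.astype(np.uint8),0,1)[0],key=len)[:,0]
    def cost(q,f):
        q=f(q); h=hull(p,q); d=np.array([cv2.pointPolygonTest(h,(float(x),float(y)),True)-.5 for x,y in cs])
        return np.minimum(d**2,4).mean()
    for nm,f,x0 in(('seated',lambda q:[q[0],q[1],24,0,0],[585,-122.6]),('onplate',lambda q:[q[0],q[1],33,0,0],[585,-122.6]),('free',lambda q:[q[0],q[1],q[2]*10,q[3]/10,q[4]/10],[585,-122.6,2.6,0,0]),('free2',lambda q:[q[0],q[1],q[2]*10,q[3]/10,q[4]/10],[585,-122.6,2.8,2,0])):
        s=minimize(cost,x0,args=(f,),method='Nelder-Mead',options=dict(maxiter=900,xatol=.02,fatol=1e-3)); print(nm,np.round(f(s.x),2),round(s.fun,3))
run("scene"); run("top"); run("wrist")
E
python3 tilt.py
```

```text
scene area 402 [319 220  26  19]
seated [ 584.38 -122.76   24.      0.      0.  ] 0.456
onplate [ 581.12 -126.43   33.      0.      0.  ] 0.648
free [ 582.58 -124.79   28.48    0.     -0.  ] 0.136
free2 [ 5.8259e+02 -1.2430e+02  2.8770e+01 -4.0000e-02  0.0000e+00] 0.126
top area 102642 [118  30 394 354]
seated [ 585.  -122.6   24.     0.     0. ] 4.0
onplate [ 585.  -122.6   33.     0.     0. ] 4.0
free [ 585.  -122.6   26.     0.     0. ] 4.0
free2 [ 5.850e+02 -1.226e+02  2.800e+01  2.000e-01  0.000e+00] 4.0
wrist area 177067 [  0   0 512 384]
seated [ 585.  -122.6   24.     0.     0. ] 4.0
onplate [ 585.  -122.6   33.     0.     0. ] 4.0
free [ 585.  -122.6   26.     0.     0. ] 4.0
free2 [ 5.850e+02 -1.226e+02  2.800e+01  2.000e-01  0.000e+00] 4.0
```

The fit suggests the disc may be standing partly high. I'll look straight down with the wrist camera before clamping.

```bash

python3 -m inch '[[[0,0,-0.6],0,0.35],[[0,0,-0.4],0,0.35],[[-0.42,0.18,0],0,0.35],[[-0.42,0.18,0],0,0.35],[[-0.42,0.18,0],0,0.35],[[-0.42,0.18,0],0,0.35],[[-0.42,0.17,0],0,0.35],[[0,0,0],0,0.35],[[0,0,0],0,0.35],[[0,0,0],0,0.35]]' | grep -E "force|open"
sed -i '/^run(/d' tilt.py
python3 - <<'E'
from tilt import *
loc(); p=eyes.read_camera("wrist")
c=proj(p,[[584.9,-122.6,24]])[0].astype(int); print(c)
cv2.imwrite("pics/w4.png",cv2.resize(p['pixels'][max(c[1]-60,0):c[1]+60,c[0]-75:c[0]+75,::-1],None,fx=5,fy=5,interpolation=cv2.INTER_CUBIC))
for d in eyes.cut_out("ivory_blank",p)[:3]:
    if abs(d['centre'][1]-c[0])<30: print(d['centre'],d['mask'].sum(),fitdisc(p,d['mask'],24,20),fitdisc(p,d['mask'],33,20))
for n in("scene","top"):
  q=eyes.read_camera(n)
  for k in("ivory_blank","blue_blank"):
    for d in eyes.cut_out(k,q)[:4]:
      print(n,k,np.round(d['centre']),d['mask'].sum())
E
```

```text
ft_force: [0.3, 0.7, 1.0]
opening: 0.326
grip_force: 0.0
holder-local TCP [ -0.5 -74.4] z 154.7 yaw 1.8003 F [0.3 0.7 1. ] t 14.4
[260 115]
[112.6, 261.6] 2524 (array([ 583.8164731 , -121.33193838]), np.float64(0.2225516034273752)) (array([ 583.60681483, -121.49039937]), np.float64(1.2894257587430538))
scene ivory_blank [228. 333.] 395
scene ivory_blank [242. 251.] 740
scene ivory_blank [288. 273.] 996
scene blue_blank [247. 358.] 464
scene blue_blank [195. 264.] 195
```

View pics/w4.png

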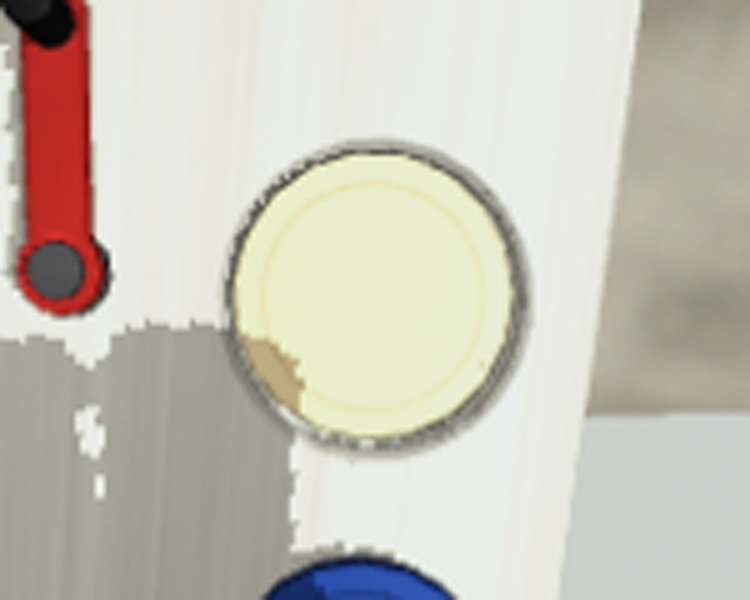

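The view from above shows the blank concentric inside the rim at (373,295) with a dark gap all round. I'll check its height quickly by apparent size, then go back to the pin.

```bash
python3 - <<'E'
from tilt import *
p=eyes.read_camera("wrist")
for k,c0,zs in(("ivory_blank",260,(22,24,26,28,30)),("blue_blank",260,(29,31,33,35))):
  for d in eyes.cut_out(k,p)[:3]:
    if abs(d['centre'][1]-c0)<30 and (k=="blue_blank" or d['centre'][0]<150):
      print(k,d['mask'].sum(),[(z,np.round(np.hstack(fitdisc(p,d['mask'],z,z-4)),2)) for z in zs])
for d in eyes.spot_point("clamp_pin",p)[:1]: 
  w=.124; R=np.array([[np.cos(w),np.sin(w)],[-np.sin(w),np.cos(w)]]); print(R@(ray(p,d['centre'],58)[:2]-[584.9,-122.6]))
# free tilt fit
d=[d for d in eyes.cut_out("ivory_blank",p)[:3] if abs(d['centre'][1]-260)<30][0]
cs=max(cv2.findContours(d['mask'].astype(np.uint8),0,1)[0],key=len)[:,0]
def cost(q):
    h=hull(p,[q[0],q[1],q[2]*10,q[3]/10,q[4]/10]); e=np.array([cv2.pointPolygonTest(h,(float(x),float(y)),True)-.5 for x,y in cs]); return np.minimum(e**2,4).mean()
for t in(0,1.5,-1.5):
    s=minimize(cost,[584,-121.5,2.5,t,0],method='Nelder-Mead'); print(np.round(s.x,2),s.fun)
E
```

```text
ivory_blank 2424 [(22, array([ 5.8393e+02, -1.2130e+02,  5.7000e-01])), (24, array([ 583.9 , -121.4 ,    0.83])), (26, array([ 583.89, -121.59,    1.14])), (28, array([ 583.97, -122.08,    1.49])), (30, array([ 583.2 , -119.79,    1.79]))]
blue_blank 2179 [(29, array([ 5.9936e+02, -1.9966e+02,  3.1000e-01])), (31, array([ 5.9921e+02, -1.9918e+02,  4.0000e-01])), (33, array([ 5.9906e+02, -1.9870e+02,  5.6000e-01])), (35, array([ 598.91, -198.23,    0.8 ]))]
[-66.4018164   44.66745981]Traceback (most recent call last):
  File "<stdin>", line 15, in <module>
    res = _minimize_neldermead(fun, x0, args, callback, bounds=bounds,
                               **options)
    fxe = func(xe)
    fx = function(np.copy(x), *(wrapper_args + args))
  File "<stdin>", line 13, in cost
  File "tilt.py", line 10, in hull
    return cv2.convexHull(proj(p,np.vstack(T)).astype(np.float32))
                          ~~~~^^^^^^^^^^^^^^^^
  File "h.py", line 10, in proj
    return cv2.projectPoints(np.array(X,float).reshape(-1,1,3),r,E[:3,3],K(p),np.array(p['distortion'],float))[0][:,0]
           ~~~~~~~~~~~~~~~~~~~~~~~~~~~~~~~~~~~~~~~~~~~~~~~~~~~~~~~~~~~~~~~~~~~~~~~~~~~~~~~~~~~~~~~~~~~~~~~~~~~~~~^^^^^
TypeError: 'NoneType' object is not subscriptable
```

The apparent size fits a seated blank; blue, checked the same way, shows the same small bias. The pin is at local (-66.4,44.7), so I return over it and descend with the fingers either side.

```bash

python3 -m inch '[[[0.42,-0.18,0],0,0.35],[[0.42,-0.18,0],0,0.35],[[0.42,-0.18,0],0,0.35],[[0.42,-0.18,0],0,0.35],[[0.42,-0.17,0],0,0.35],[[0,0,0.6],0,0.35],[[0,0,0.5],0,0.35],[[0,0,0.4],0,0.35],[[0,0,0.35],0,0.35],[[0,0,0],0,0.35]]' | grep -E "force|open"
python3 -c "from h import *; loc()"
```

```text
ft_force: [0.3, -0.4, 0.6]
opening: 0.325
grip_force: 0.0
holder-local TCP [-67.   44.8] z 42.6 yaw 1.7997 F [ 0.3 -0.4  0.6] t 16.3
```

```bash

python3 -m inch '[[[0,0.1,0],0,0.35],[[0,0.07,0],0,0.35],[[-0.018,0.065,0],1,0.35],[[-0.018,0.065,0],1,0.35],[[-0.018,0.065,0],1,0.35],[[-0.018,0.065,0],1,0.35],[[-0.018,0.065,0],1,0.35],[[-0.018,0.065,0],1,0.35],[[-0.018,0.065,0],1,0.35],[[-0.018,0.065,0],1,0.35]]' | grep -E "force|open"
python3 chk.py
```

```text
ft_force: [-1.3, 2.2, 0.7]
opening: 0.324
grip_force: 0.9
holder-local TCP [-27.7  31.5] z 44.4 yaw 1.0989 F [-1.3  2.2  0.7] t 17.55
ivory [229.2 332.3] 381 [array([ 581.83, -126.81,    0.93]), array([ 5.8496e+02, -1.2319e+02,  2.3000e-01])]
scene clamp_pin 0.45 local [-32.5  30. ] phi 45.49367287245109 r 42.06512622991703
```

```bash

python3 -m inch '[[[-0.018,0.065,0],1,0.35],[[-0.018,0.065,0],1,0.35],[[-0.018,0.065,0],1,0.35],[[-0.018,0.065,0],1,0.35],[[-0.018,0.065,0],1,0.35],[[-0.018,0.065,0],1,0.35],[[-0.018,0.065,0],1,0.35],[[-0.018,0.065,0],1,0.35],[[-0.018,0.065,0],1,0.35],[[0,0,0],0,0.35]]' | grep -E "force|open"
python3 chk.py
```

```text
ft_force: [-0.3, -0.4, -0.1]
opening: 0.326
grip_force: 0.0
holder-local TCP [-15.6  -2. ] z 43.6 yaw 0.3171 F [-0.3 -0.4 -0.1] t 19.2
ivory [231.8 333.8] 234 [array([ 578.68, -148.85,    2.79]), array([ 584.43, -124.53,    1.69])]
scene clamp_pin 0.62 local [-9.1  9.5] phi 10.220240346715354 r 53.768755392873956
wrist clamp_pin 0.82 local [-18.    7.9] phi 10.159511156530728 r 44.716728182895075
```

```bash

python3 -m inch '[[[-0.01,0.033,0],0.5,0.35],[[-0.01,0.033,0],0.5,0.35],[[-0.01,0.033,0],0.5,0.35],[[-0.01,0.033,0],0.5,0.35],[[0,0.015,0],0,0.35],[[0,0.015,0],0,0.35],[[0,0,0],0,0.35],[[0,0,0],0,0.35],[[0,0,0],0,0.35],[[0,0,0],0,0.35]]' | grep -E "force|open"
python3 chk.py
```

```text
ft_force: [1.2, 8.1, 0.9]
opening: 0.325
grip_force: 4.1
holder-local TCP [-16.8 -10.8] z 43.6 yaw 0.143 F [1.2 8.1 0.9] t 20.85
ivory [231.3 333.4] 247 [array([ 599.89, -135.06,    2.82]), array([ 584.54, -125.61,    1.86])]
scene clamp_pin 0.76 local [-14.   -0.8] phi -0.9082208996487282 r 48.01634872456771
wrist clamp_pin 0.92 local [-15.5  -0.3] phi -0.4248844967400885 r 46.45880535430114
```

```bash

python3 -m inch '[[[0,0.02,0],0,0.35],[[0,0.015,0],0,0.35],[[0,0,0],0,0.35],[[0,0,0],0,0.35],[[0,0,0],0,0.35],[[0,0,0],0,0.35],[[0,0,0],0,0.35],[[0,0,0],0,0.35],[[0,0,0],0,0.35],[[0,0,0],0,0.35]]' | grep -E "force|open"
python3 -c "from h import *; loc()"
```

```text
ft_force: [2.8, 19.2, 3.3]
opening: 0.325
grip_force: 9.4
holder-local TCP [-16.9 -11.3] z 43.6 yaw 0.1428 F [ 2.8 19.2  3.3] t 22.5
```

The arm is at its stop: force rose to 19 N with hardly any motion. Next I release sideways, rise and check.

```bash

python3 -m inch '[[[0,-0.1,0],0,0.35],[[0,-0.1,0],0,0.35],[[0,0,0],0,0.35],[[0,0,-0.4],0,0.35],[[0,0,-0.6],0,0.35],[[0,0,-0.6],0,0.35],[[0,0,-0.6],0,0.35],[[-0.6,0,0],0,0.35],[[-0.6,0,0],0,0.35],[[0,0,0],0,0.35]]' | grep -E "force|open"
python3 chk.py; cp $(ls -t pics/s1*.png | head -1) pics/v2.png
```

```text
ft_force: [0.9, 0.3, -0.1]
opening: 0.329
grip_force: 0.0
holder-local TCP [-90.8  -3.5] z 176.0 yaw 0.1406 F [ 0.9  0.3 -0.1] t 23.75
ivory [229.1 334.7] 228 [array([ 596.57, -144.21,    2.55]), array([ 603.22, -136.23,    2.38])]
scene clamp_pin 0.66 local [-16.1 -12. ] phi -14.675782317575345 r 47.44265662870192
wrist clamp_pin 0.76 local [-16.6   1.9] phi 2.404026797134966 r 45.414542708871814
wrist clamp_pin 0.63 local [-3.9  0.3] phi 0.28227433689223735 r 58.15020593067176
```

View pics/v2.png

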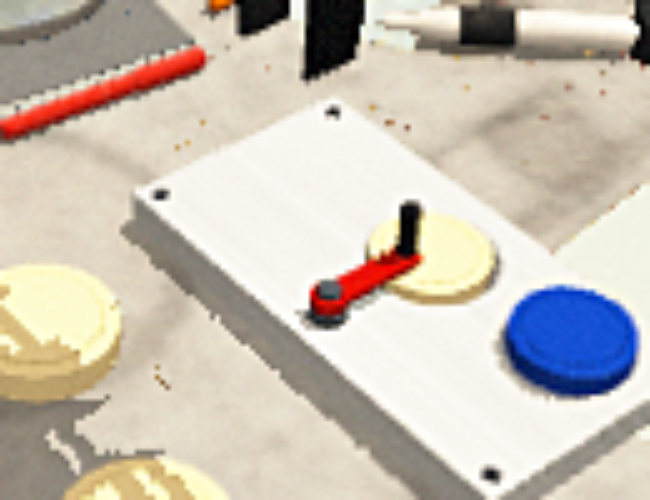

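The arm lies over the seated blank, with the pin at (409,228). One numerical check of the angle after release.

```bash
python3 - <<'E'
from h import *
w=.124
def P(phi,r,z): 
    x,y=-62+r*np.cos(phi),r*np.sin(phi); return [584.9+np.cos(w)*x-np.sin(w)*y,-122.6+np.sin(w)*x+np.cos(w)*y,z]
for n in("wrist","scene"):
    p=eyes.read_camera(n); im=p['pixels'].astype(int); m=((im[:,:,0]>120)&(im[:,:,1]<70)&(im[:,:,2]<70))
    best=[]
    for deg in np.arange(-4,8,.5):
        f=np.radians(deg); C=[np.array(P(f,r,32.5))+s*6.5*np.array([-np.sin(f+w),np.cos(f+w),0]) for r,s in((10,-1),(10,1),(50,1),(50,-1))]
        k=np.zeros(m.shape,np.uint8); cv2.fillPoly(k,[np.round(proj(p,C)*16).astype(int)],1,shift=4); k=k>0
        q=proj(p,[P(0,30,32.5)])[0].astype(int); M=m.copy(); M[:q[1]-40]=0;M[q[1]+40:]=0;M[:,:q[0]-40]=0;M[:,q[0]+40:]=0
        best.append(((k&M).sum()/(k|M).sum(),deg))
    print(n,sorted(best)[::-1][:5])
E
```

```text
wrist [(np.float64(0.4130781499202552), np.float64(0.5)), (np.float64(0.4130781499202552), np.float64(-0.5)), (np.float64(0.41185897435897434), np.float64(-1.5)), (np.float64(0.4055727554179567), np.float64(-2.5)), (np.float64(0.4040561622464899), np.float64(-1.0))]
scene [(np.float64(0.5433070866141733), np.float64(1.5)), (np.float64(0.5354330708661418), np.float64(0.0)), (np.float64(0.5354330708661418), np.float64(-0.5)), (np.float64(0.5354330708661418), np.float64(-1.0)), (np.float64(0.5348837209302325), np.float64(1.0))]
```

Both cameras put the arm at its stop, about 0°, with the tool clear of everything. Handing in.

```bash
python3 -c "
from cell import env
print(env.job_done())"
```

```text
the job is handed in; nothing more can be done
None
```

The job is handed in, verdict not shown: the ivory blank is in the recess with the red clamp arm pushed to its stop over it, at about 24 s of the 48 s limit and with nothing else touched.

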